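# Eject a plaster cast from its mould and tray it with its fossil

### The arm

A 6-joint arm with a two-finger parallel gripper is mounted at the origin on the work surface. World frame = base frame: x ahead of the robot, y to its left, z up, the work surface at z = 0. Lengths are in m, angles in rad, forces in N, time in s.
With the tool pointing down it reaches from about 0.4 to 0.925 m from the base axis. Payload 3.4 kg.
Tool frame: the origin (TCP) lies midway between the tips of the shut fingers; the grasp point (between the pads) lies 19 mm behind it; z points along the fingers, y is the line along which they close (so a half turn about z gives the same grasp; the last joint's range is limited). The gripper opens to 85 mm and grips with 20 to 120 N. Pads are 22 mm wide; open, the fingers measure 114 mm over their backs; the gripper's body (76 mm by 85 mm) begins 54 mm behind the grasp point. The pads swing forward as they close: fully open they stand 13 mm farther back than shut.
Start: joints at [-1.278, 0.307, 1.506, -0, 1.328, -0.073], TCP at [0.206, -0.537, 0.231] pointing down, gripper open.
Joint ranges: [-3.12, 3.12], [-1.05, 2.28], [0.14, 2.33], [-1.42, 4.57], [0.1, 2.73], [-2.68, 2.68]. Speed limits (rad/s): [2.57, 2.57, 3.14, 3.14, 3.14, 3.14].

### API

Orientations are given as a unit quaternion [x, y, z, w].
In Python, from rig import r, cams, workorder gives the robot as it stands. The module is installed in compiled form; this text tells all that it offers.
- The arm moves only by the shell command python3 -m handwheel 'ROWS' [OPENING] [FORCE]. ROWS is JSON, a list of rows, each a list of 6 numbers: the shift along the tool's x, y, z in mm, then the turn, a rotation vector about the tool's x, y, z in rad. In form: [[x, y, z, wx, wy, wz], ...]. A call has 1 to 20 rows; each row is the pose to reach, as a shift and turn from the pose commanded when the call began, along the tool's axes at that moment; what a row does not reach only later rows make up. A row lasts 1/8 s, in which the tool goes at most 62.5 mm and 10.7 degrees, less where a joint would pass 70% of its speed; a pose out of reach is approached as far as the arm can. A call with a gripper value outside its range is refused whole. OPENING is the finger opening in mm, from 0 to 85.4, set as the call begins (- or left out, the last holds). The fingers move at their own pace and stop on an object; FORCE is the grip in N (left out, the last holds). Time passes only in rows, so rows that repeat a pose let the fingers close. It gives the time, the measured TCP pose, the force, the opening and the grip force at its end, in the units of the state.
- r.sense(): the state, without advancing time (a new reading comes with each control period).
- cams.capture(name): name is "scene" or "top" or "wrist"; returns a dict with "img" (400x640x3 uint8, blue, green, red), "z_map" (400x640 float32, m along the optical axis (not along the pixel's ray), 0 where there is no reading), "fov_y" (degrees; the focal length in pixels is half the picture's height over the tangent of half this angle, whatever the lens; pixels are square), "cx", "cy" (the principal point, pixels), "world_from_camera" (4x4, takes a point from camera to world coordinates). Camera axes: x right, y up, looking along -z (the intrinsics and any distortion apply to the point x, -y, -z); pixel columns grow to the right and rows downward; lengths in m; the calibration is good to about 2 mm. A picture is of the moment at which its call begins.
- workorder.close_job(): hands the job in; it is judged then, once.
The state is a dict: "time": time; "joints": joint angles; "joint_velocities": joint speeds; "joint_torque": joint torques, N m; "position": TCP position; "tool_rot": TCP orientation; "force": force on the tool from outside, world axes, zero at the start; "wrist_torque": the same for the moment, N m; "opening": opening from 0.0 (shut) to 1.0 (fully open); "finger_force": force on a finger pad.
Only numpy, scipy, OpenCV 4.12 (cv2) and the standard library are available. Lean on these libraries where they do the work, as an engineer would, in place of code of your own. Each camera call takes 0.05 s, during which the arm holds its last target. There are 200 camera calls.

### The job

First clear the mould's way out: lay the fossil slab lying on its apron, relief up, flat and lengthwise in the tray with the green liner. Then press the mould's sprung ejector fully home to push out the plaster cast, let the slide spring back, and lay the cast, relief up, flat and lengthwise in the middle of the tray with the blue liner. Set both down without dropping them and leave all other things where they are.

Things in the scene. Friction and masses are not known exactly. Their poses are not given: they have to be found in the camera images.
- mould: aluminium casting mould with a clear roof, fixed; origin under its middle, z = 0 on the table, +x the way out. The mould is 100 mm long (x -50 to +50), 71 wide, roof 54 mm high, black sprung catch on it up to 66 mm. Its base plate, 8 mm thick, 100 wide, runs from x = -135 to +170 mm. Behind the mould two rails at y = +-30 mm, 18 mm high, flank the ejector.
- ejector (a joint): travel in m of the sprung ejector slide along the mould's +x: 0 at rest, 0.060 fully home. Pressing takes 2 N at rest to 7 N home, plus up to 6 N of catch and friction; let go, it springs back by itself. Its head pushes the cast until it stands about 54 mm out of the mouth, its rear 26 mm still between the walls; it stays there when the slide goes back.
- ejector_pad (a point): middle of the rear face (the one to press, along the mould's +x) of the ejector's red push plate, which is 44 mm wide, 10 thick, and 12 to 52 mm above the table. At rest the point is 130 mm behind the mould's origin, 32 mm above the table; it moves with the slide. There is free space behind it.
- mould_mouth (a point): middle of the lower edge of the mould's open mouth, at x = +50 mm, 8 mm above the table. Behind it lies a straight 47 mm wide channel along x; in front the base plate is a flat, open apron 120 mm long on which the cast slides out.
- cast: cream plaster cast block, 80 (its x) x 44 (y) x 34 mm (z), 0.1 to 0.2 kg, with a round brown ammonite relief on its top; origin under its middle. At the start it is wholly inside the mould, its x along the mould's x, 5 mm back from the mouth, its underside on the base plate 8 mm above the table, held by a sprung catch.
- slab: brown fossil slab, 90 (its x) x 44 (y) x 28 mm (z; straight sides up to 22 mm, a narrower raised top 32 mm wide above), 0.15 to 0.31 kg, with a pale bone relief on top; origin under its middle. It lies at any yaw on the mould's apron (8 mm above the table), blocking the way out.
- tray_green: folded brown cardboard specimen tray with flared walls, fixed to the table; floor 120 (its x) x 100 mm (its y), rim 146 x 126 mm at 31 mm height; its origin is under the middle of the floor and the floor's top is 4 mm above it. The empty one with a green liner, for the slab.
- tray_blue: folded brown cardboard specimen tray with flared walls, fixed to the table; floor 120 (its x) x 100 mm (its y), rim 146 x 126 mm at 31 mm height; its origin is under the middle of the floor and the floor's top is 4 mm above it. The empty one with a blue liner, for the cast.
- rock_a: brown-grey rock about 75 x 55 x 32 mm in its own unlined tray, same kind of tray, beside the others (the five trays stand in any order, close together); origin under its middle. Bystander, to be left alone.
- rock_b: brown-grey rock about 75 x 55 x 32 mm in its own unlined tray, same kind of tray, beside the others (the five trays stand in any order, close together); origin under its middle. Bystander, to be left alone.
- rock_c: brown-grey rock about 75 x 55 x 32 mm in its own unlined tray, same kind of tray, beside the others (the five trays stand in any order, close together); origin under its middle. Bystander, to be left alone.
- glue: white glue bottle, 56 mm across, 150 mm high, beside the mould; origin under its middle. Bystander.
- jar: amber jar, 60 mm across, 85 mm high, beside the apron; origin under its middle. Bystander.
- tape: roll of paper tape lying flat, 92 mm across, 24 mm high; origin under its middle. Bystander.
- marker: black marker pen lying along its x, 140 x 14 x 14 mm; origin under its middle. Bystander.
- brush_cup: blue cup with brushes, 70 mm across, 155 mm high over all, about 120 mm behind the push plate; origin under its middle. Bystander.

How it is judged:
On the way, in this order (a step that is already met when the one before it is completed fails the run):
1. the slab lies flat and lengthwise in the green-lined tray, let go, the cast still in the mould (x of slab in the frame of tray_green between -0.03 and 0.03 m and y of slab in the frame of tray_green between -0.03 and 0.03 m and z of slab in the frame of tray_green between -0.004 and 0.01 m and angle between slab's own z axis and vertical below 0.12 rad and angle between the x axis of slab and the x axis of tray_green, either way round below 0.3 rad and contact force between slab and the fingers below 0.1 N and linear speed of slab below 0.02 m/s and x of cast in the frame of mould below 0.02 m), for 0.2 s.
2. the ejector is pressed fully home and the cast stands out of the mouth (value of joint ejector above 0.054 m and x of cast in the frame of mould above 0.055 m), for 0.1 s.
At the end, for the whole second after the job is handed in: Slab in the green-lined tray, cast in the blue-lined one: each right way up, flat on the floor (tilt < 0.12 rad, within 6 mm), within 30 mm of the middle along x and y, lengthwise within 0.3 rad, released, at rest; ejector within 6 mm of rest (x of slab in the frame of tray_green between -0.03 and 0.03 m and y of slab in the frame of tray_green between -0.03 and 0.03 m and z of slab in the frame of tray_green between -0.004 and 0.01 m and angle between each of slab, cast's own z axis and vertical below 0.12 rad and angle between the x axis of slab and the x axis of tray_green, either way round below 0.3 rad and contact force between each of slab, cast and the fingers below 0.1 N and linear speed of each of slab, cast below 0.02 m/s and x of cast in the frame of tray_blue between -0.03 and 0.03 m and y of cast in the frame of tray_blue between -0.03 and 0.03 m and z of cast in the frame of tray_blue between -0.004 and 0.01 m and angle between the x axis of cast and the x axis of tray_blue, either way round below 0.3 rad and value of joint ejector below 0.006 m); the robot touches nothing.
It fails at once if a rock in a tray is disturbed (moved over 25 mm or tipped over 0.4 rad) (distance of any of rock_a, rock_b, rock_c from where it was at the start of the episode above 0.025 m or angle between any of rock_a, rock_b, rock_c's own z axis and vertical above 0.4 rad).
It fails at once if the glue bottle, jar, tape, marker or brush cup is disturbed (moved over 25 mm or tipped over 0.4 rad) (distance of any of glue, jar, tape, marker, brush_cup from where it was at the start of the episode above 0.025 m or angle between any of glue, jar, tape, marker, brush_cup's own z axis and vertical above 0.4 rad).
It fails at once if the cast is dropped (falls free at over 0.6 m/s) (linear speed of cast above 0.6 m/s and contact force between cast and the fingers below 0.1 N).
It fails at once if the slab is dropped (falls free at over 0.6 m/s) (linear speed of slab above 0.6 m/s and contact force between slab and the fingers below 0.1 N).
It also fails if it takes over 72 s, if anything falls off the work surface, if the arm or the gripper's body presses on something with over 40 N, if the wrist force passes 120 N, or if a joint passes its speed limit or range.

## Working session

There is one attempt and no reset: what is moved stays moved. The work goes in short steps, Python scripts to look and compute and a shell command to move; the robot and the scene stay as the last step left them, time stands still between calls to the robot, and variables do not carry over. Pictures are saved under pics/ and viewed, at most 10 in all, crops included, and the job is handed in when it is done.

```bash
mkdir -p pics
cat > h.py <<'E'
import numpy as np,cv2
from rig import r,cams
def cap(n):
    c=cams.capture(n); c['f']=200/np.tan(np.radians(c['fov_y'])/2); return c
def pts(c):
    z=c['z_map']; v,u=np.mgrid[0:400,0:640]
    P=np.stack([(u-c['cx'])/c['f']*z,-(v-c['cy'])/c['f']*z,-z],-1)
    T=np.array(c['world_from_camera']); W=P@T[:3,:3].T+T[:3,3]; W[z<=0]=np.nan; return W
E
python3 - <<'E'
from h import *
s=r.sense();print(s)
for n in('top','scene'):
    c=cap(n);cv2.imwrite(f'pics/{n}.png',c['img']);print(n,{k:v for k,v in c.items() if k not in('img','z_map')})
    np.savez(n+'.npz',img=c['img'],W=pts(c))
    W=pts(c);print(np.nanmin(W[...,2]),np.nanmedian(W[...,2]))
E
```

```text
{'time': 0.0, 'joints': array([-1.27849791e+00,  3.07546246e-01,  1.50767469e+00,  1.01616139e-05,
        1.32838768e+00, -7.35200154e-02]), 'joint_velocities': array([ 0.0003849 ,  0.00096775,  0.00127035, -0.00116763, -0.00077481,
       -0.00103231]), 'joint_torque': array([ 1.29296564e-03, -4.57546127e+01, -2.51917666e+01,  2.52830505e-04,
        1.36734502e-02,  5.80263432e-06]), 'position': array([ 0.20545424, -0.53629692,  0.23039586]), 'tool_rot': array([ 9.83318418e-01,  1.81889728e-01, -1.05140953e-04, -1.00249495e-03]), 'force': array([ 0.74816444, -0.46698292,  0.71782289]), 'wrist_torque': array([-0.02101759,  0.02893515, -0.01332829]), 'finger_force': 0.0, 'opening': 1.0008876907456283}
top {'fov_y': 57.300616057673665, 'cx': 323.71837221197046, 'cy': 196.2986116567438, 'world_from_camera': array([[ 0.00454742,  0.98478612, -0.17371131,  0.37155594],
       [-0.99989661,  0.00684765,  0.01264465,  0.04234411],
       [ 0.01364179,  0.17363585,  0.98471544,  1.14707745],
       [ 0.        ,  0.        ,  0.        ,  1.        ]]), 'f': np.float64(366.0608214668037)}
-0.7699309457704491 0.0004461122628885983
scene {'fov_y': 55.93355067236823, 'cx': 317.0627633796767, 'cy': 198.6749233253811, 'world_from_camera': array([[ 0.774783  , -0.48375104,  0.40705803,  0.93803444],
       [ 0.63206366,  0.57802859, -0.51611867, -0.41903885],
       [ 0.01438176,  0.65716656,  0.75360817,  0.75312584],
       [ 0.        ,  0.        ,  0.        ,  1.        ]]), 'f': np.float64(376.67206584652087)}
-0.7684271471353978 0.0004397308419986645
```

View pics/top.png

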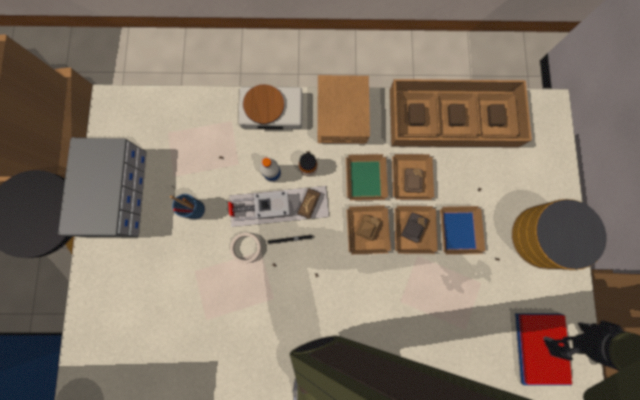

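View pics/scene.png

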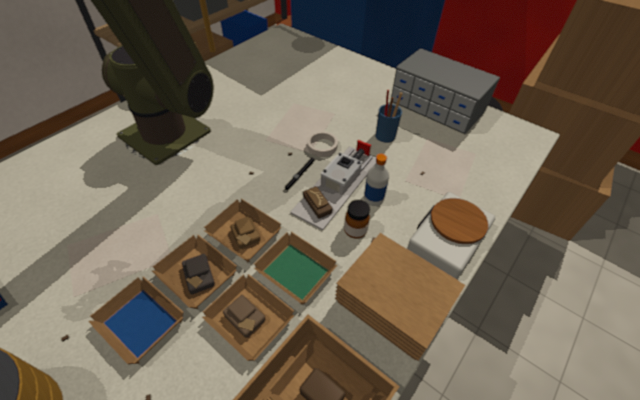

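The top view shows the ejector plate (red) at (231,209), the mould at (270,205), the slab at (311,203), the green tray at (367,180) and the blue tray at (462,230). The jar is at (308,162) and the brush cup at (187,206). The scene view shows the same layout, with +x of the world running up in the top picture.

```bash
cat > m.py <<'E'
from h import *
def rect(name,M,P):
    n,l,st,_=cv2.connectedComponentsWithStats(M.astype(np.uint8)); i=1+np.argmax(st[1:,4]); p=P[l==i]; p=p[~np.isnan(p[:,0])]
    q=cv2.minAreaRect((p[:,:2]*1000).astype(np.float32)); print(name,len(p),np.round(q[0],1),np.round(q[1],1),round(q[2],1),'zmed',np.round(np.median(p[:,2])*1000,1),'mean',np.round(p.mean(0)*1000,1)); return p
E
python3 - <<'E'
from m import *
for n in('top','scene'):
    d=np.load(n+'.npz');I=d['img'];W=d['W'];H=cv2.cvtColor(I,cv2.COLOR_BGR2HSV);h,s,v=[H[...,i].astype(int) for i in range(3)]
    x,y,z=[W[...,i] for i in range(3)]
    roi=(x>.2)&(x<.7)&(y<.35)&(y>-.5)
    print(n); 
    t=roi&(z<.12)&(z>-.02)
    rect('green',t&(h>60)&(h<90)&(s>100)&(z<.025),W)
    rect('blue',t&(y<-.2)&(h>95)&(h<125)&(s>120)&(z<.025),W)
    rect('red',t&(y>.15)&((h<6)|(h>174))&(s>150),W)
    rect('base',t&(y>0)&(y<.32)&(x>.33)&(x<.46)&(z>.005)&(z<.0115)&(s<70),W)
    rect('mould',t&(y>0)&(y<.32)&(z>.049)&(z<.06)&(s<50)&(x>.33)&(x<.47),W)
    p=rect('slab',t&(y>0.02)&(y<.14)&(z>.025)&(z<.045)&(x>.33)&(x<.47),W)
    rect('slabc',t&(y>0.02)&(y<.14)&(z>.013)&(z<.045)&(s>60)&(x>.33)&(x<.45),W)
    rect('jar',t&(y>0.0)&(y<.14)&(z>.06)&(x>.45),W)
    rect('glue',roi&(y>0.1)&(y<.25)&(z>.06)&(x>.45),W)
    rect('cup',roi&(y>0.25)&(z>.06),W)
    if n=='top':
        print(np.round(W[150:250:8,410],3).tolist())
E
python3 -c "
import cv2
a=cv2.imread('pics/top.png')[140:260,160:500];cv2.imwrite('pics/c1.png',cv2.resize(a,None,fx=2.35,fy=2.35,interpolation=cv2.INTER_CUBIC))"
```

```text
top
green 830 [ 632.4 -104.7] [103.6  85. ] 0.6 zmed 5.8 mean [ 631.9 -104.     5.8]
blue 931 [ 467.6 -396.3] [104.1  88.2] 0.7 zmed 6.1 mean [ 467.1 -396.3    6.2]
red 55 [525.  309.7] [40.2 10.1] 13.4 zmed 51.2 mean [525.4 309.5  49.2]
base 5 [430.8 135. ] [4.5 9.6] 19.2 zmed 9.2 mean [431.5 135.5   8.8]Traceback (most recent call last):
  File "<stdin>", line 12, in <module>
  File "m.py", line 3, in rect
    n,l,st,_=cv2.connectedComponentsWithStats(M.astype(np.uint8)); i=1+np.argmax(st[1:,4]); p=P[l==i]; p=p[~np.isnan(p[:,0])]
                                                                       ~~~~~~~~~^^^^^^^^^^
    return _wrapfunc(a, 'argmax', axis=axis, out=out, **kwds)
    return bound(*args, **kwds)
ValueError: attempt to get argmax of an empty sequence
```

View pics/c1.png

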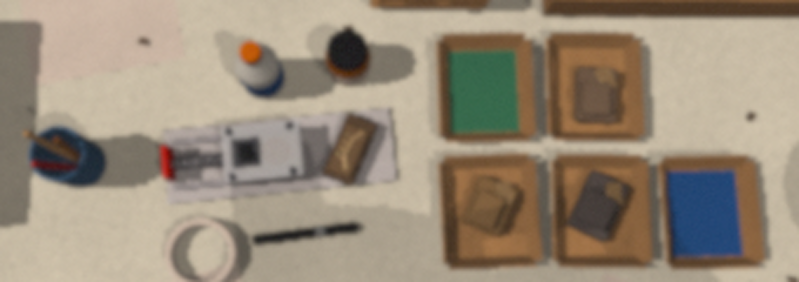

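The crop shows the mould axis running left to right, tilted slightly: the base plate goes from crop x=165 to 395 and the slab is at (352,148). The trays stand with their long side up the picture. My search windows were off (the mould is near x≈0.53), so I'm correcting them.

Run:
```python
from m import *
for n in('top','scene'):
    d=np.load(n+'.npz');I=d['img'];W=d['W'];H=cv2.cvtColor(I,cv2.COLOR_BGR2HSV);h,s,v=[H[...,i].astype(int) for i in range(3)]
    x,y,z=[W[...,i] for i in range(3)]
    t=(x>.4)&(x<.75)&(y<.42)&(y>-.5)&(z<.2)&(z>-.02)
    print(n)
    def R(name,M):
        try: return rect(name,M,W)
        except ValueError: print(name,'none')
    R('green',t&(h>60)&(h<90)&(s>100)&(z<.025)&(y<0))
    R('blue',t&(y<-.2)&(h>95)&(h<125)&(s>120)&(z<.025))
    R('red',t&(y>.2)&(y<.34)&((h<6)|(h>174))&(s>150))
    R('base',t&(y>0)&(y<.34)&(x<.6)&(z>.0055)&(z<.012)&(s<70))
    R('basefull',t&(y>0)&(y<.34)&(x<.6)&(z>.0055)&(z<.07))
    R('roof',t&(y>.1)&(y<.3)&(z>.046)&(z<.06)&(x<.6)&(s<60))
    R('slab22',t&(y>0.02)&(y<.16)&(z>.020)&(z<.045)&(x<.6)&(s>50))
    R('slabtop',t&(y>0.02)&(y<.16)&(z>.032)&(z<.045)&(x<.6)&(s>50))
    R('jar',t&(y>0.0)&(y<.16)&(z>.06)&(x>.58))
    R('glue',t&(y>0.12)&(y<.25)&(z>.06)&(x>.58))
    R('cup',t&(y>0.35)&(z>.06))
    R('trayg',t&(y<-.03)&(y>-.175)&(x>.55)&(z>.024)&(z<.04))
    R('trayb',t&(y<-.33)&(z>.024)&(z<.04)&(x<.55))
```

```text
top
green 830 [ 632.4 -104.7] [103.6  85. ] 0.6 zmed 5.8 mean [ 631.9 -104.     5.8]
blue 931 [ 467.6 -396.3] [104.1  88.2] 0.7 zmed 6.1 mean [ 467.1 -396.3    6.2]
red 55 [525.  309.7] [40.2 10.1] 13.4 zmed 51.2 mean [525.4 309.5  49.2]
base 803 [537.  199.4] [101.5 242.8] 6.2 zmed 9.0 mean [528.4 182.5   9. ]
basefull 2987 [540.4 170.5] [103.3 312.9] 5.1 zmed 17.9 mean [537.2 169.7  27.7]
roof 665 [539.2 187.6] [ 71.3 100.3] 6.4 zmed 55.3 mean [538.5 183.5  55.3]
slab22 388 [547.3  74.8] [42.9 89.3] 67.1 zmed 35.1 mean [546.3  74.6  34.5]
slabtop 260 [546.4  75.1] [41.4 85.9] 64.1 zmed 36.8 mean [544.1  76.7  36.8]
jar 270 [665.2  78.2] [51.6 51.1] 85.9 zmed 85.8 mean [663.8  79.   83.8]
glue 325 [642.2 191.6] [49.8 56.2] 30.4 zmed 105.6 mean [637.  188.6 110.5]
cup 145 [528.2 409.7] [60.3 20.2] 1.4 zmed 89.7 mean [526.1 408.3  91. ]
trayg 140 [599.7 -69.3] [181.6  86.1] 42.3 zmed 30.3 mean [598.  -68.7  30.1]
trayb 138 [ 467.4 -454.9] [ 15.3 134.3] 89.1 zmed 29.2 mean [ 467.1 -455.5   29.2]
scene
green 1644 [ 632.1 -104.4] [109.1  89.1] 1.5 zmed 5.0 mean [ 633.9 -105.6    5.1]
blu
[... 224 characters left out ...]
.5]
basefull 3212 [542.6 170.5] [101.1 306.7] 5.7 zmed 27.0 mean [551.  151.5  28.1]
roof 677 [540.1 188.8] [ 72.7 104.5] 6.3 zmed 54.5 mean [544.2 179.8  54.4]
slab22 497 [548.6  75.2] [44.2 92.3] 68.8 zmed 33.5 mean [553.6  69.1  32.8]
slabtop 269 [547.6  74.9] [36.6 79.9] 68.9 zmed 36.6 mean [547.8  75.8  36.6]
jar 460 [668.4  78.7] [51.7 53.7] 51.8 zmed 84.7 mean [671.4  73.7  80.9]
glue 624 [650.4 185.5] [55.4 40.8] 29.3 zmed 101.3 mean [652.3 181.3 104.2]
cup 255 [531.6 408.5] [22.4 61.9] 90.0 zmed 84.7 mean [537.  408.7  89.1]
trayg 297 [660.9 -66. ] [ 86.2 182.5] 51.4 zmed 29.2 mean [655.9 -62.3  28.8]
trayb 312 [ 496.8 -358.5] [ 86.7 181.7] 52.1 zmed 29.8 mean [ 495.2 -356.    29.2]
```

Checks: the base rectangle is 100×305, the roof 71×100, the slab 44×92 and the liner heights about 5 mm, all as given. From these, the mould origin is about (0.540, 0.188) with +x at −84°. The slab is at (0.548, 0.075) with its long axis at −21.5°. The green tray is at (0.632, −0.1045) and the blue tray at (0.467, −0.396), both with x at about +1°.

```bash
cat > go.py <<'E'
import sys
from h import *
from scipy.spatial.transform import Rotation as R
x,y,z,hd=map(float,sys.argv[1:5])
s=r.sense(); Rc=R.from_quat(s['tool_rot']); a=np.radians(hd)
Rt=R.from_matrix(np.array([[np.cos(a),np.sin(a),0],[np.sin(a),-np.cos(a),0],[0,0,-1]]))
print('t',round(s['time'],2),'pos',np.round(s['position']*1000,1),'open',round(s['opening']*85.4,1),'F',np.round(s['force'],1),'ff',round(s['finger_force'],1))
print('shift',np.round(Rc.inv().apply(np.array([x,y,z])-s['position']*1000),1),'turn',np.round((Rc.inv()*Rt).as_rotvec(),3))
E
python3 go.py 548 75 130 -21.5
```

```text
t 0.1 pos [ 205.5 -536.4  230.5] open 85.1 F [ 0.3 -0.6  0.3] ff 0.0
shift [ 538.5 -448.2  101.4] turn [-0.002  0.001  0.741]
```

```bash
python3 -m handwheel '[[538,-448,40,0,0,0.74],[538,-448,40,0,0,0.74],[538,-448,40,0,0,0.74],[538,-448,40,0,0,0.74],[538,-448,40,0,0,0.74],[538,-448,40,0,0,0.74],[538,-448,40,0,0,0.74],[538,-448,40,0,0,0.74],[538,-448,40,0,0,0.74],[538,-448,40,0,0,0.74],[538,-448,40,0,0,0.74],[538,-448,40,0,0,0.74],[538,-448,40,0,0,0.74],[538,-448,101,0,0,0.741],[538,-448,101,0,0,0.741],[538,-448,101,0,0,0.741]]' 62; python3 go.py 548 75 8 -21.5
python3 - <<'E'
from m import *
c=cap('wrist');cv2.imwrite('pics/w1.png',c['img']);W=pts(c);x,y,z=[W[...,i] for i in range(3)]
for lo,hi in((.015,.045),(.032,.045)):
    rect('slab',(z>lo)&(z<hi)&(x>.48)&(x<.62)&(y>0.0)&(y<.133),W)
E
```

```text
time: 2.1
position: [0.5479, 0.073, 0.1312]
tool_rot: [0.982, -0.187, 0.0, 0.0]
force: [0.4, -0.8, 0.6]
opening: 0.724
finger_force: 0.0
t 2.1 pos [547.9  73.  131.2] open 61.8 F [ 0.4 -0.8  0.6] ff 0.0
shift [ -0.7  -1.9 123.2] turn [ 0.    -0.    -0.001]
slab 6846 [549.   74.3] [44.2 89.2] 67.9 zmed 36.0 mean [553.   72.6  34. ]
slab 3785 [544.5  77. ] [32.9 67.8] 67.1 zmed 37.1 mean [547.1  76.2  37.2]
```

View pics/w1.png

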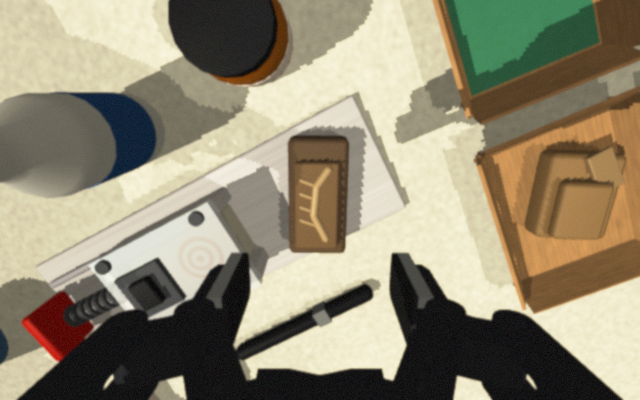

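The wrist view shows the slab at (319,195), aligned between the fingers, size 44×89, centre (549, 74.5), heading −22°. I'll descend now.

```bash
python3 -m handwheel '[[0,-1.5,30,0,0,0],[0,-1.5,60,0,0,0],[0,-1.5,85,0,0,0],[0,-1.5,105,0,0,0],[0,-1.5,115,0,0,0],[0,-1.5,123,0,0,0],[0,-1.5,123,0,0,0]]' 62 && python3 -m handwheel '[[0,0,0,0,0,0],[0,0,0,0,0,0],[0,0,0,0,0,0],[0,0,0,0,0,0],[0,0,0,0,0,0],[0,0,0,0,0,0],[0,0,0,0,0,0],[0,0,0,0,0,0]]' 20 60
```

```text
time: 3.02
position: [0.5488, 0.0751, 0.0077]
tool_rot: [0.982, -0.187, 0.0, -0.0]
force: [0.1, -0.1, -0.0]
opening: 0.725
finger_force: 0.0
time: 4.03
position: [0.5492, 0.0753, 0.0083]
tool_rot: [0.982, -0.186, 0.001, -0.0]
force: [-0.4, -0.5, 6.2]
opening: 0.501
finger_force: 63.2
```

```bash
python3 -m handwheel '[[0,0,-8,0,0,0],[0,0,-25,0,0,0],[0,0,-50,0,0,0],[0,0,-75,0,0,0],[0,0,-80,0,0,0],[0,0,-80,0,0,0]]'; python3 go.py 632.3 -104.6 70 1
```

```text
time: 4.78
position: [0.5481, 0.0752, 0.0872]
tool_rot: [0.982, -0.187, -0.0, -0.0]
force: [-0.2, -0.7, -2.4]
opening: 0.497
finger_force: 62.4
t 4.78 pos [548.1  75.2  87.2] open 42.4 F [-0.2 -0.7 -2.4] ff 62.4
shift [144.3 136.4  17.2] turn [-0.     0.    -0.393]
```

```bash
python3 -m handwheel '[[45,42,0,0,0,-0.1],[90,84,0,0,0,-0.2],[125,118,0,0,0,-0.3],[140,132,0,0,0,-0.38],[144.3,136.4,0,0,0,-0.393],[144.3,136.4,0,0,0,-0.393],[144.3,136.4,0,0,0,-0.393],[144.3,136.4,0,0,0,-0.393]]'; python3 go.py 632.3 -104.6 5.3 1
python3 - <<'E'
from m import *
c=cap('scene');W=pts(c);I=c['img'];H=cv2.cvtColor(I,cv2.COLOR_BGR2HSV);x,y,z=[W[...,i] for i in range(3)];h=H[...,0];s=H[...,1]
rect('green',(h>60)&(h<90)&(s>100)&(z<.025)&(y<0)&(x>.5),W)
cv2.imwrite('pics/s2.png',cv2.resize(I[180:340,180:400],None,fx=3,fy=3))
E
```

```text
time: 5.78
position: [0.6322, -0.1033, 0.0873]
tool_rot: [1.0, 0.009, -0.0, -0.0]
force: [-0.0, 0.0, -2.9]
opening: 0.498
finger_force: 62.3
t 5.78 pos [ 632.2 -103.3   87.3] open 42.6 F [-0.   0.  -2.9] ff 62.3
shift [ 0.1  1.3 82. ] turn [-0.     0.     0.001]
green 1356 [ 632.  -103.9] [109.6  91. ] 1.6 zmed 5.1 mean [ 639.4 -112.1    5.1]
```

View pics/s2.png

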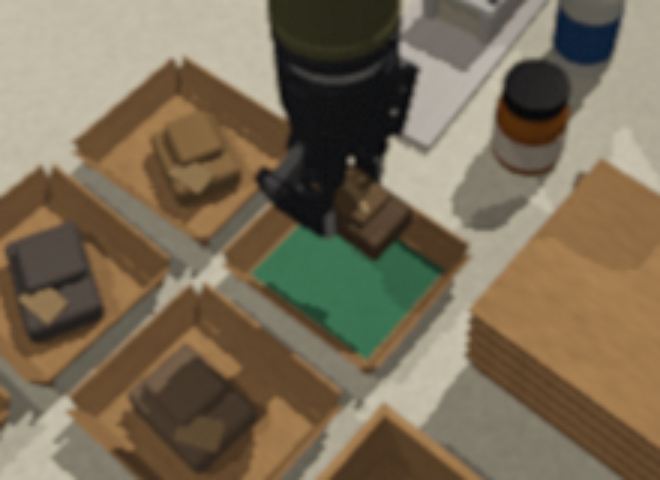

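The slab hangs level in the fingers at (370,215) in the crop, lined up with the green tray. I'm lowering it.

```bash
python3 -m handwheel '[[0,1,25,0,0,0],[0,1,50,0,0,0],[0,1,68,0,0,0],[0,1,76,0,0,0],[0,1,79,0,0,0],[0,1,81,0,0,0],[0,1,81.5,0,0,0],[0,1,82,0,0,0],[0,1,82,0,0,0]]'; python3 -m handwheel '[[0,0,0,0,0,0],[0,0,0,0,0,0],[0,0,0,0,0,0],[0,0,0,0,0,0]]' 62; python3 -m handwheel '[[0,0,-10,0,0,0],[0,0,-30,0,0,0],[0,0,-70,0,0,0],[0,0,-125,0,0,0],[0,0,-130,0,0,0],[0,0,-130,0,0,0]]'; python3 go.py 524.7 333 130 96
python3 - <<'E'
from m import *
for n in('wrist',):
    c=cap(n);W=pts(c);x,y,z=[W[...,i] for i in range(3)]
    rect('slab',(z>.022)&(z<.045)&(abs(x-.632)<.055)&(abs(y+.1046)<.043),W)
    rect('slabtop',(z>.029)&(z<.045)&(abs(x-.632)<.055)&(abs(y+.1046)<.043),W)
E
```

```text
time: 6.95
position: [0.6328, -0.1056, 0.0056]
tool_rot: [1.0, 0.009, 0.0, 0.0]
force: [-0.9, 0.1, -2.8]
opening: 0.498
finger_force: 62.3
time: 7.45
position: [0.6327, -0.1056, 0.0054]
tool_rot: [1.0, 0.009, 0.0, 0.0]
force: [-0.3, 0.6, -0.2]
opening: 0.723
finger_force: 0.0
time: 8.2
position: [0.6329, -0.1056, 0.1364]
tool_rot: [1.0, 0.009, 0.001, 0.0]
force: [0.2, 0.2, -0.2]
opening: 0.722
finger_force: 0.0
t 8.2 pos [ 632.9 -105.6  136.4] open 61.6 F [ 0.2  0.2 -0.2] ff 0.0
shift [-100.3 -440.5    6.1] turn [ 2.000e-03 -1.000e-03 -1.658e+00]
slab 6322 [ 632.9 -105.3] [89.6 44. ] 0.5 zmed 32.0 mean [ 636.7 -105.3   30.2]
slabtop 3530 [ 628.5 -104.4] [66.3 32. ] 0.4 zmed 33.0 mean [ 630.5 -104.4   33.2]
```

The slab lies at (632.9, −105.3), yaw 0.5°, with its top at 32–33 mm, so step 1 is met. Next I check the room behind the push plate.

```bash
python3 - <<'E'
from m import *
for n in('top','scene'):
    d=np.load(n+'.npz');W=d['W'];x,y,z=[W[...,i] for i in range(3)]
    for zz in(.03,.09,.12):
        p=W[(z>zz)&(z<.2)&(y>.33)&(y<.48)&(x>.42)&(x<.62)];print(n,zz,len(p),np.round(p.min(0),3),np.round(p.max(0),3))
    print(n,'red rear',np.round(np.nanmax(np.where((z>.04)&(z<.06)&(y>.28)&(y<.34)&(abs(x-.527)<.025),y,np.nan)),3))
E
python3 -m handwheel '[[0,0,-70,0,0,0],[0,0,-70,0,0,0],[-100,-440,-70,0,0,-1.65],[-100,-440,-70,0,0,-1.65],[-100,-440,-70,0,0,-1.65],[-100,-440,-70,0,0,-1.65],[-100,-440,-70,0,0,-1.65],[-100,-440,-70,0,0,-1.65],[-100,-440,-70,0,0,-1.65],[-100,-440,-70,0,0,-1.65],[-100,-440,-70,0,0,-1.65],[-100,-440,-70,0,0,-1.65],[-100,-440,-70,0,0,-1.658],[-100,-440,-70,0,0,-1.658]]' 0; python3 go.py 524.6 334.2 30 96
```

```text
top 0.03 533 [0.494 0.399 0.03 ] [0.561 0.468 0.156]
top 0.09 207 [0.494 0.4   0.09 ] [0.561 0.468 0.156]
top 0.12 57 [0.505 0.41  0.12 ] [0.546 0.451 0.156]
top red rear 0.317
scene 0.03 753 [0.496 0.397 0.03 ] [0.565 0.469 0.155]
scene 0.09 267 [0.496 0.399 0.09 ] [0.565 0.467 0.155]
scene 0.12 97 [0.507 0.41  0.12 ] [0.549 0.452 0.155]
scene red rear 0.32
time: 10.0
position: [0.5248, 0.332, 0.2048]
tool_rot: [0.67, 0.743, -0.0, -0.0]
force: [0.9, -0.1, -1.1]
opening: 0.0
finger_force: 0.0
t 10.0 pos [524.8 332.  204.8] open 0.0 F [ 0.9 -0.1 -1.1] ff 0.0
shift [2.300e+00 1.000e-01 1.748e+02] turn [-0.001  0.    -0.002]
```

```bash
python3 -m handwheel '[[5,0,40,0,0,0],[5,0,80,0,0,0],[5,0,120,0,0,0],[5,0,150,0,0,0],[5,0,168,0,0,0],[5,0,175,0,0,0],[5,0,175,0,0,0]]' && python3 -m handwheel '[[-4,0,0,0,0,0],[-7,0,0,0,0,0],[-10,0,0,0,0,0],[-13,0,0,0,0,0],[-13,0,0,0,0,0]]'
```

```text
time: 10.88
position: [0.5248, 0.3377, 0.0306]
tool_rot: [0.669, 0.743, 0.0, 0.0]
force: [-0.2, -0.1, -0.6]
opening: -0.003
finger_force: 0.0
time: 11.5
position: [0.5259, 0.3254, 0.0309]
tool_rot: [0.669, 0.743, 0.001, -0.0]
force: [-0.8, 2.7, 2.0]
opening: -0.001
finger_force: 1.8
```

Contact is made. Now pressing.

```bash
python3 -m handwheel '[[-6,0,0,0,0,0],[-12,0,0,0,0,0],[-18,0,0,0,0,0],[-24,0,0,0,0,0],[-30,0,0,0,0,0],[-36,0,0,0,0,0],[-42,0,0,0,0,0],[-48,0,0,0,0,0],[-52,0,0,0,0,0],[-55,0,0,0,0,0],[-55,0,0,0,0,0]]' && python3 -m handwheel '[[-1,0,0,0,0,0],[-2,0,0,0,0,0],[-3,0,0,0,0,0],[-3,0,0,0,0,0]]'
```

```text
time: 12.88
position: [0.5318, 0.2715, 0.0309]
tool_rot: [0.669, 0.743, 0.001, -0.0]
force: [-1.7, 5.7, 3.2]
opening: 0.001
finger_force: 3.3
time: 13.38
position: [0.5321, 0.2689, 0.0309]
tool_rot: [0.669, 0.743, 0.002, -0.001]
force: [-1.9, 7.2, 4.0]
opening: -0.0
finger_force: 3.8
```

```bash
python3 -m handwheel '[[-1,0,0,0,0,0],[-2,0,0,0,0,0],[-2,0,0,0,0,0]]' && python3 -m handwheel '[[-1,0,0,0,0,0],[-1.5,0,0,0,0,0],[-1.5,0,0,0,0,0],[-1.5,0,0,0,0,0]]'
```

```text
time: 13.75
position: [0.5323, 0.2671, 0.0309]
tool_rot: [0.669, 0.743, 0.002, -0.001]
force: [-1.4, 8.1, 2.5]
opening: 0.004
finger_force: 4.0
time: 14.25
position: [0.5323, 0.267, 0.031]
tool_rot: [0.669, 0.743, 0.002, -0.001]
force: [-3.0, 12.0, 1.7]
opening: 0.002
finger_force: 6.2
```

The position stalled while the force rose, so the ejector is fully home. I'll back off, rise, and look.

```bash
python3 -m handwheel '[[8,0,0,0,0,0],[20,0,0,0,0,0],[35,0,0,0,0,0],[50,0,0,0,0,0],[64,0,0,0,0,0],[73,0,0,0,0,0],[73,0,0,0,0,0],[73,0,-60,0,0,0],[73,0,-120,0,0,0],[73,0,-170,0,0,0],[73,0,-175,0,0,0],[73,0,-175,0,0,0]]' 64; python3 go.py 549 105 200 96
python3 - <<'E'
from m import *
for n in('top','scene'):
    c=cap(n);W=pts(c);x,y,z=[W[...,i] for i in range(3)];I=c['img']
    print(n,'red rear',np.round(np.nanmax(np.where((z>.04)&(z<.06)&(y>.2)&(y<.34)&(abs(x-.527)<.025),y,np.nan)),3))
    rect('cast',(z>.036)&(z<.05)&(y>.03)&(y<.15)&(abs(x-.55)<.045),W)
    cv2.imwrite('pics/e_%s.png'%n,cv2.resize(I[140:260,200:400],None,fx=3,fy=3))
E
```

```text
time: 15.75
position: [0.5243, 0.3355, 0.2054]
tool_rot: [0.669, 0.743, 0.0, 0.0]
force: [0.1, 0.6, -0.5]
opening: 0.75
finger_force: 0.0
t 15.75 pos [524.3 335.5 205.4] open 64.0 F [ 0.1  0.6 -0.5] ff 0.0
shift [-231.8    0.5    5.4] turn [ 0.  0. -0.]
top red rear 0.318
cast 259 [550.7 111.4] [50.5 54.5] 5.5 zmed 43.2 mean [547.3 111.5  43.1]
scene red rear 0.317
cast 371 [550.6 113.9] [69.8 62.8] 8.0 zmed 42.7 mean [550.5 115.4  42.7]
```

View pics/e_top.png

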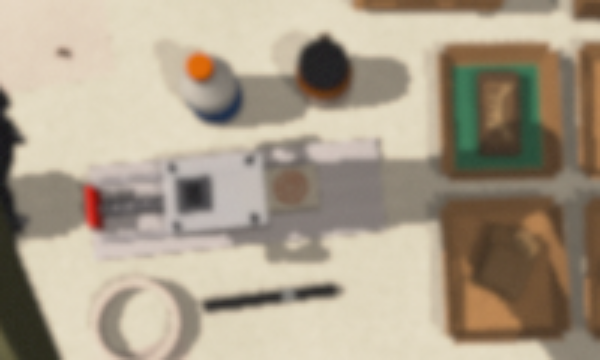

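The cast stands out of the mouth at (290,188) in the crop, the slide is back at rest (rear face y = 0.317), and the slab lies in the green tray. Moving over the cast.

```bash
python3 -m handwheel '[[-60,0,0,0,0,0],[-120,0,0,0,0,0],[-180,0,0,0,0,0],[-215,0,10,0,0,0],[-230,0,50,0,0,0],[-230,0,75,0,0,0],[-230,0,75,0,0,0],[-230,0,75,0,0,0]]'; python3 go.py 548.6 106.5 12 96
python3 - <<'E'
from m import *
c=cap('wrist');W=pts(c);x,y,z=[W[...,i] for i in range(3)]
p=rect('cast',(z>.036)&(z<.05)&(y>.03)&(y<.135)&(abs(x-.55)<.045),W)
for yy in (.09,.1,.11,.12): q=p[abs(p[:,1]-yy)<.003]; print(yy,np.round(np.percentile(q[:,0],[1,99])*1000,1))
print(np.percentile(p[:,1],1))
E
```

```text
time: 16.85
position: [0.5485, 0.1075, 0.13]
tool_rot: [0.669, 0.743, -0.0, -0.0]
force: [0.1, 0.5, 0.8]
opening: 0.751
finger_force: 0.0
t 16.85 pos [548.5 107.5 130. ] open 64.1 F [0.1 0.5 0.8] ff 0.0
shift [-1.00e+00  1.00e-01  1.18e+02] turn [-0.001 -0.     0.001]
cast 4249 [548.4 109.2] [44.1 51.1] 6.2 zmed 43.2 mean [548.3 110.1  43.2]
0.09 [528.7 571.8]
0.1 [528.  570.8]
0.11 [526.4 570. ]
0.12 [525.6 568.7]
0.084054293350082
```

The cast is 44 mm wide, centred under the tool, with its front edge at y ≈ 84 mm, so its centre is at about (0.547, 0.1235). Descending and gripping.

```bash
python3 -m handwheel '[[0,0,40,0,0,0],[0,0,75,0,0,0],[0,0,98,0,0,0],[0,0,112,0,0,0],[0,0,119,0,0,0],[0,0,119,0,0,0]]' && python3 -m handwheel '[[0,0,0,0,0,0],[0,0,0,0,0,0],[0,0,0,0,0,0],[0,0,0,0,0,0],[0,0,0,0,0,0],[0,0,0,0,0,0],[0,0,0,0,0,0]]' 20 60 && python3 -m handwheel '[[-5,0,0,0,0,0],[-12,0,0,0,0,0],[-20,0,0,0,0,0],[-30,0,0,0,0,0],[-40,0,0,0,0,0],[-45,0,0,0,0,0],[-45,0,0,0,0,0]]'
```

```text
time: 17.65
position: [0.549, 0.1075, 0.0117]
tool_rot: [0.669, 0.743, 0.0, 0.0]
force: [0.4, -0.2, 0.8]
opening: 0.746
finger_force: 0.0
time: 18.52
position: [0.5495, 0.1074, 0.0124]
tool_rot: [0.669, 0.743, 0.001, 0.001]
force: [-0.6, 0.1, 6.9]
opening: 0.504
finger_force: 62.4
time: 19.4
position: [0.5545, 0.0627, 0.0124]
tool_rot: [0.669, 0.743, 0.001, 0.001]
force: [1.3, 0.1, 6.6]
opening: 0.505
finger_force: 62.3
```

The cast is clear of the mouth. I'll regrip at its middle.

```bash
python3 -m handwheel '[[0,0,0,0,0,0],[0,0,0,0,0,0],[0,0,0,0,0,0],[8,0,0,0,0,0],[16,0,0,0,0,0],[16,0,0,0,0,0]]' 62 && python3 -m handwheel '[[0,0,0,0,0,0],[0,0,0,0,0,0],[0,0,0,0,0,0],[0,0,0,0,0,0],[0,0,0,0,0,0],[0,0,0,0,0,0],[0,0,0,0,0,0]]' 20 60 && python3 -m handwheel '[[0,0,-8,0,0,0],[0,0,-30,0,0,0],[0,0,-65,0,0,0],[0,0,-100,0,0,0],[0,0,-108,0,0,0],[0,0,-108,0,0,0]]'; python3 go.py 467.3 -396 120 1
python3 - <<'E'
from m import *
for n in('top','scene'):
    c=cap(n);I=c['img'];W=pts(c);x,y,z=[W[...,i] for i in range(3)]
    if n=='top':rect('slab',(z>.022)&(z<.045)&(abs(x-.632)<.055)&(abs(y+.1046)<.043),W)
cv2.imwrite('pics/s3.png',cv2.resize(I[120:320,200:420],None,fx=2.7,fy=2.7))
E
```

```text
time: 20.15
position: [0.5514, 0.0794, 0.0113]
tool_rot: [0.669, 0.744, -0.0, -0.0]
force: [0.7, -0.4, -0.7]
opening: 0.726
finger_force: 0.0
time: 21.02
position: [0.552, 0.0785, 0.0116]
tool_rot: [0.669, 0.743, 0.0, 0.0]
force: [0.1, 1.9, 5.1]
opening: 0.503
finger_force: 62.5
time: 21.78
position: [0.5512, 0.0783, 0.1191]
tool_rot: [0.669, 0.743, -0.0, 0.0]
force: [0.6, -0.5, -1.6]
opening: 0.509
finger_force: 61.9
t 21.77 pos [551.2  78.3 119.1] open 43.5 F [ 0.6 -0.5 -1.6] ff 61.9
shift [-462.9 -133.2   -0.8] turn [0.    0.    1.658]
slab 386 [ 630.5 -104.5] [87.2 44.1] 0.5 zmed 30.7 mean [ 629.3 -103.5   30.4]
```

View pics/s3.png

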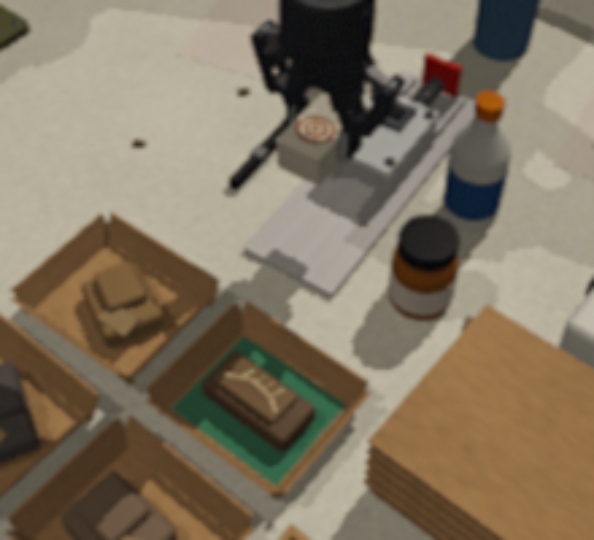

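The cast hangs level at (312,145) in the crop, relief up; the slab is well placed at (258,400). Carrying the cast to the blue tray.

```bash
python3 -m handwheel '[[-30,-9,0,0,0,0.1],[-70,-20,0,0,0,0.25],[-115,-33,0,0,0,0.4],[-160,-46,0,0,0,0.56],[-205,-59,0,0,0,0.72],[-250,-72,0,0,0,0.88],[-295,-85,0,0,0,1.04],[-340,-98,0,0,0,1.2],[-380,-109,0,0,0,1.36],[-415,-119,0,0,0,1.5],[-440,-127,0,0,0,1.6],[-456,-131,0,0,0,1.64],[-463,-133,0,0,0,1.658],[-463,-133,0,0,0,1.658],[-463,-133,0,0,0,1.658]]'; python3 go.py 467.3 -396 8.5 1
```

```text
time: 23.75
position: [0.4679, -0.3948, 0.1192]
tool_rot: [1.0, 0.01, -0.0, -0.0]
force: [0.8, 0.3, -0.9]
opening: 0.505
finger_force: 61.8
t 23.75 pos [ 467.9 -394.8  119.2] open 43.2 F [ 0.8  0.3 -0.9] ff 61.8
shift [ -0.6   1.3 110.7] turn [-0.001  0.     0.002]
```

```bash
python3 -m handwheel '[[0,1,30,0,0,0],[0,1,60,0,0,0],[0,1,85,0,0,0],[0,1,100,0,0,0],[0,1,106,0,0,0],[0,1,109,0,0,0],[0,1,110,0,0,0],[0,1,111,0,0,0],[0,1,111,0,0,0]]'; python3 -m handwheel '[[0,0,0,0,0,0],[0,0,0,0,0,0],[0,0,0,0,0,0],[0,0,0,0,0,0]]' 62; python3 -m handwheel '[[0,0,-10,0,0,0],[0,0,-30,0,0,0],[0,0,-70,0,0,0],[0,0,-125,0,0,0],[0,0,-150,0,0,0],[0,0,-150,0,0,0],[0,0,-150,0,0,0]]'
python3 - <<'E'
from m import *
c=cap('wrist');W=pts(c);x,y,z=[W[...,i] for i in range(3)]
rect('casttop',(z>.033)&(z<.045)&(abs(x-.467)<.055)&(abs(y+.396)<.043),W)
c=cap('top');W=pts(c);x,y,z=[W[...,i] for i in range(3)]
print('red rear',np.nanmax(np.where((z>.04)&(z<.06)&(y>.2)&(y<.34)&(abs(x-.527)<.025),y,np.nan)))
c=cap('scene');cv2.imwrite('pics/f.png',c['img'])
E
```

```text
time: 24.88
position: [0.4681, -0.3971, 0.0087]
tool_rot: [1.0, 0.009, 0.0, 0.0]
force: [0.6, -0.0, -0.8]
opening: 0.505
finger_force: 61.8
time: 25.38
position: [0.4679, -0.3969, 0.0084]
tool_rot: [1.0, 0.009, 0.0, 0.0]
force: [-0.0, 0.5, 0.3]
opening: 0.722
finger_force: 0.0
time: 26.25
position: [0.4673, -0.3963, 0.1578]
tool_rot: [1.0, 0.009, -0.0, -0.0]
force: [-0.1, 0.4, -0.4]
opening: 0.727
finger_force: 0.0
casttop 5389 [ 467.4 -396.8] [80.  44.1] 0.9 zmed 39.0 mean [ 469.6 -396.8   39.1]
red rear 0.31719604407900964
```

View pics/f.png

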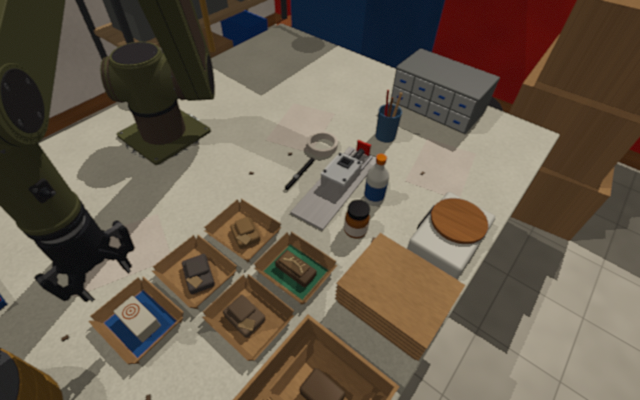

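The cast lies relief up in the blue tray at (137,315), the slab in the green tray at (294,268), and the ejector is back at rest. Nothing else has moved, so I'm handing in.

```bash
python3 -c "
from rig import workorder
print(workorder.close_job())"
```

```text
the job is handed in; nothing more can be done
None
```

The job is handed in, with no verdict returned: the slab lies flat in the green tray and the cast in the blue one, both within a few mm of the middle and relief up, the ejector is back at rest, and nothing else looked moved in the last picture.

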